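Stack a keyed ballast disc on its carrier

TASK

Stack the notched grey ballast disc in the round dark carrier: lay it in without dropping it and turn it until its notches fall over the yellow keys below and it lies fully home and level. Its black knob is for lifting and swivels freely, so the turning is done by pushing the yellow pegs on the disc, gently, since they snap if forced or squeezed hard. Then let go and take the hand away, leaving the plain disc with the red knob where it is.

Things in the scene. Friction and masses are not known exactly. Their poses are not given: they have to be found in the camera images.
- ballast_mid (a point): Centre, half-way up, of the loose notched disc: grey concrete look, 150 mm across, 20 mm thick, about 0.86 kg, smooth: it slides easily in the carrier; z axis up. Its height is 10 mm when the disc lies on the bench; in the carrier it is 50 mm while the disc rides on top of the keys, and 40 mm when it is fully home.
- ballast: The same notched disc; origin at the centre of its underside. Three notches, open to the rim, 22 mm wide and reaching in to 57 mm from the centre, go right through it at 0, 120 and 240 degrees from its x axis, so it fits the keys in three ways. Two yellow pegs stand on its top face, on its +y and -y axes.
- ballast_grip (a point): Centre of the gripping part of the disc's black upright knob, on the disc's axis, 37 mm above the middle of the disc. The knob is 30 mm across, its gripping part 32 mm high, its top 42 mm above the disc's top face. It swivels freely on the disc: turning the knob does not turn the disc, and the wrist cannot set the disc's yaw.
- peg_a: Yellow peg on the disc's +y side, 14 mm tangential, 16 mm radial, 20 mm high; origin at the centre of its foot on the top face, 54 mm from the disc's axis. Weak plastic: snaps at 45 N from the fingers, pinching included. Turning the disc on the keys takes a push of a few N, under 10 N; once it is home the notches stop against the keys and the push rises sharply.
- peg_b: The same peg on the disc's -y side; just as weak.
- carrier: Fixed dark round carrier, 188 mm across, open upward; origin at the centre of its underside on the bench, z up. In it lies the lower grey disc, flat top 30 mm above the bench. A round wall of 78.5 mm inner radius (3 mm more than the loose disc's) stands around it, flaring outward from 50 to 63 mm above the bench, where its inner radius is about 88 mm.
- carrier_floor (a point): Centre of the lower disc's flat top, 30 mm above the carrier's origin, same axes. On it stand three yellow keys 10 mm high, 14 mm wide, 58 to 75 mm from the centre, at 0, 120 and 240 degrees from the carrier's x axis. They have 4 mm of play either side in the notches.
- spare: Bystander: a loose plain grey disc, 150 mm across, 20 mm thick, without notches or pegs, with a red knob of the same size; origin at the centre of its underside. Leave it alone.
Things that resemble listed ones, but are neither listed nor needed, are in the scene too. What is shaped like the ballast but green is not meant.

How it is judged (in metres and radians):
At the end, for the whole second after the job is handed in: The notched disc lies in the carrier fully home over the keys: its middle 37 to 42.5 mm above the carrier's underside, within 6 mm of its axis, level within 2 degrees, right way up, at rest and released (horizontal distance between ballast_mid and carrier below 0.006 m and z of ballast_mid in the frame of carrier between 0.037 and 0.0425 m and angle between ballast_mid's own z axis and vertical below 0.035 rad and linear speed of ballast below 0.02 m/s and contact force between the fingers and ballast below 0.1 N); the robot touches nothing.
It fails at once if a yellow peg is loaded by the fingers with more than 45 N and snaps (contact force between the fingers and peg_a above 45 N or contact force between the fingers and peg_b above 45 N).
It fails at once if the notched disc is dropped (it falls untouched faster than 0.8 m/s, about 35 mm) (linear speed of ballast above 0.8 m/s and contact force between the fingers and ballast below 0.1 N).
It fails at once if the plain disc is moved more than 30 mm (distance of spare from where it was at the start of the episode above 0.03 m).
It also fails if it takes over 54 s, if anything falls off the work surface, if the arm or the gripper's body presses on something with over 40 N, if the wrist force passes 120 N, or if a joint passes its speed limit or range.

ROBOT

A 6-joint arm with a two-finger parallel gripper is mounted at the origin on the work surface. World frame = base frame: x ahead of the robot, y to its left, z up, the work surface at z = 0. Lengths are in mm, angles in rad, forces in N, time in s.
With the tool pointing down it reaches from about 300 to 950 mm from the base axis. Payload 3.1 kg.
Tool frame: the origin (TCP) lies on the mounting face of the last link; the fingertips stand 173 mm ahead of it and the grasp point (between the pads) lies 155 mm ahead of it; z points along the fingers, y is the direction in which the jaws open and shut (so a half turn about z gives the same grasp; the last joint's range is limited). The gripper opens to 85 mm and grips with 20 to 120 N. Pads are 22 mm wide; open, the fingers measure 114 mm over their backs; the gripper's body (76 mm by 85 mm) begins 54 mm behind the grasp point. The pads swing forward as they close: fully open they stand 13 mm farther back than shut.
Start: joints at [-1.335, 0.308, 1.634, -0, 1.2, -0.07], TCP at [188.133, -596.02, 404.672] pointing down, gripper open.
Joint ranges: [-3.06, 3.06], [-0.79, 1.96], [0.05, 2.63], [-1.19, 4.34], [0.05, 2.64], [-2.94, 2.94]. Speed limits (rad/s): [2.79, 2.79, 3.14, 3.14, 3.14, 3.14].

INTERFACE

Orientations are given as a unit quaternion [x, y, z, w].
In Python, from workcell import robot gives the robot as it stands.
- The arm moves only by the tool apply_moves, never from a script. Its arguments are lists of equal length, an entry for each row: "jaw": the opening, from -1 (shut) to 1 (fully open); "linear": the shift along the world's x, y, z in mm, a list of three; "spin": the turn about the world's z in degrees. In form: {"jaw": [jaw, ...], "linear": [[x, y, z], ...], "spin": [spin, ...]}. A call has 1 to 12 rows; each row shifts and turns the pose as measured when the row begins; what a row does not reach is not made up. A row lasts 1/12 s, in which the tool goes at most 41.7 mm and 7.16 degrees, less where a joint would pass 70% of its speed; a pose out of reach is approached as far as the arm can. A call is refused whole if a number of a shift passes 41.7 or a number of a turn 7.16, either way. A call with a gripper value outside its range is refused whole. The fingers move at their own pace and stop on an object; the grip force is fixed at half the most. Time passes only in rows, so rows that do not move let the fingers close. It gives the time, the measured TCP pose, the force and the opening at its end, in the units of the state.
- robot.sense(): the state, without advancing time (a new reading comes with each control period).
- robot.grab_frame(name): name is "side" or "top" or "wrist"; returns the picture (480x640x3 uint8, red, green, blue); there is no depth.
- robot.get_calibration(name): a dict with "fx", "fy", "cx", "cy" (pixels), "k1" (the pictures are not rectified: a ray, as slopes to the right and down, at radius r is drawn at 1 + k1 r^2 times it, then the intrinsics apply), "R" (3x3) and "t" (3): a world point X has camera coordinates R X + t. Camera axes: x right, y down, z forward; pixel columns grow to the right and rows downward; lengths in mm; the calibration is good to about 2 mm. A picture is of the moment at which its call begins: read the wrist's pose just before it. get_calibration takes no time and is no camera call; for the wrist camera it gives the pose at the moment of the call.
- robot.close_job(): hands the job in, once; it reports no verdict.
The state is a dict: "t": time; "joints": joint angles; "qd": joint speeds; "joint_torque": joint torques, N m; "tool_pos": TCP position; "tcp_rot": TCP orientation; "contact_force": force on the tool from outside, world axes, zero at the start; "torque": the same for the moment, N m; "finger_gap": finger opening in mm.
Only numpy, scipy, OpenCV 4.12 (cv2) and the standard library are available. Lean on these libraries where they do the work, as an engineer would, in place of code of your own. Each camera call takes 0.05 s, during which the arm holds its last target. There are 200 camera calls.

## Working session

There is one attempt and no reset: what is moved stays moved. The work goes in short steps, Python scripts to look and compute and a tool call to move; the robot and the scene stay as the last step left them, time stands still between calls to the robot, and variables do not carry over. Pictures are saved under pics/ and viewed, about 8 in all and at most 12, crops included, and the job is handed in when it is done.

Besides the shell and the picture viewer there is one more tool, called after ">>>" by a JSON object that holds its "name" and its "arguments", one argument or row to a line. apply_moves: Moves the arm, as the interface text tells. Its arguments: {"type":"object","properties":{"jaw":{"type":"array"},"linear":{"type":"array"},"spin":{"type":"array"}},"required":["jaw","linear","spin"]}

```bash
mkdir -p pics; cat > h.py <<'E'
import numpy as np, cv2
from workcell import robot
def snap(n,f):
    c=robot.get_calibration(n); im=robot.grab_frame(n); cv2.imwrite('pics/'+f,im[:,:,::-1]); return im,c
def ray(c,u,v):
    K=np.array([[c['fx'],0,c['cx']],[0,c['fy'],c['cy']],[0,0,1.]])
    p=cv2.undistortPoints(np.array([[[u,v]]],float),K,np.array([c['k1'],0,0,0.]))[0,0]
    R=np.array(c['R']);return -R.T@np.array(c['t']),R.T@np.array([p[0],p[1],1])
def at(c,u,v,z):
    o,d=ray(c,u,v);return o+d*(z-o[2])/d[2]
def proj(c,X):
    p=np.array(c['R'])@np.array(X,float)+np.array(c['t']);x,y=p[:2]/p[2];s=1+c['k1']*(x*x+y*y)
    return np.array([c['fx']*x*s+c['cx'],c['fy']*y*s+c['cy']])
E
python3 - <<'E'
from h import *
a,c=snap('top','t0.png');b,_=snap('side','s0.png')
cv2.imwrite('pics/both.png',cv2.resize(np.vstack([a,b]),(600,900))[:,:,::-1])
for n in('top','side'):
    c=robot.get_calibration(n);print(n,c['fx'],c['k1'],-np.array(c['R']).T@c['t'])
print(robot.sense())
E
```

```text
top 451.1768525468096 -0.1121682224728004 [362.94715953   9.83356674 859.58189465]
side 604.5106805097906 -0.018303044508707497 [379.96766803 708.66895034 871.7468257 ]
{'t': 0.1, 'joints': array([-1.33468595e+00,  3.08915462e-01,  1.63504014e+00,  5.56196686e-06,
        1.19972000e+00, -6.97062877e-02]), 'qd': array([-0.00024172, -0.00149869, -0.00313285, -0.00197817,  0.00063542,
        0.00203198]), 'joint_torque': array([-5.12543229e-04, -4.16406691e+01, -2.77645093e+01, -2.00880986e-04,
        4.01746322e-03, -1.84844686e-05]), 'tool_pos': array([ 188.05183945, -595.63965408,  403.57219231]), 'tcp_rot': array([ 9.88331899e-01,  1.52312087e-01, -8.39712291e-05, -1.03808770e-03]), 'contact_force': array([-0.42974641, -0.0318058 , -0.48581106]), 'torque': array([ 0.05756836,  0.02472095, -0.04441704]), 'finger_gap': 85.33709435132589}
```

View pics/t0.png

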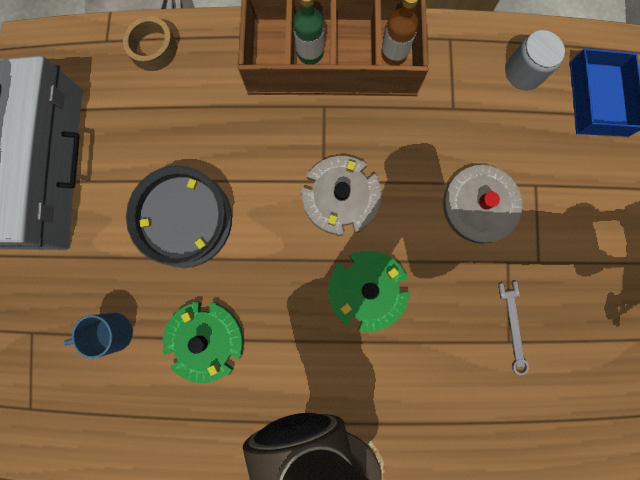

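View pics/s0.png

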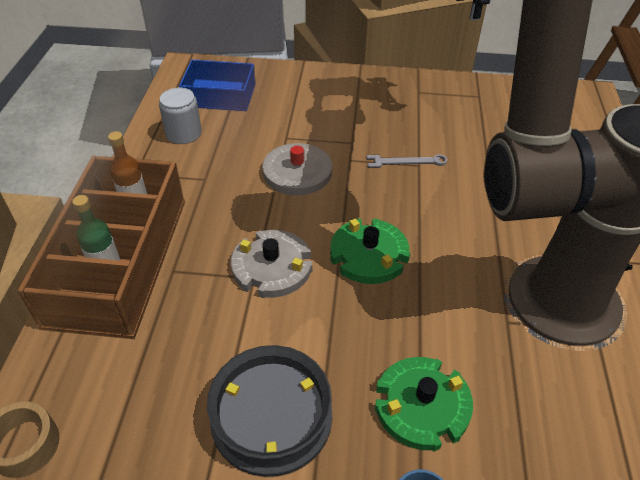

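Top view: the grey notched disc with black knob is at (342,194), the carrier at (180,216), and the spare with red knob at (484,203). The green notched discs at (370,291) and (202,343) are decoys. Only the grey one at (342,194) has notches, pegs and a black knob. Next I measure and confirm it in a crop.

```bash
python3 - <<'E'
from h import *
for n,f in(('top','t0.png'),('side','s0.png')):
    im=cv2.imread('pics/'+f);c=robot.get_calibration(n)
    hsv=cv2.cvtColor(im,cv2.COLOR_BGR2HSV)
    m=cv2.inRange(hsv,(22,150,120),(34,255,255))
    k,l,s,ce=cv2.connectedComponentsWithStats(m)
    for i in range(1,k):
        if s[i,4]>25: print(n,ce[i].round(1),s[i,4],'z30+7',at(c,*ce[i],38)[:2].round(1))
    if n=='top':
        print('knob',at(c,342,190,62).round(1),'spare knob',at(c,491,200,62).round(1))
        a=cv2.resize(im[140:280,110:400],None,fx=2.6,fy=2.6,interpolation=cv2.INTER_CUBIC);cv2.imwrite('pics/crop.png',a)
E
```

```text
top [350.7 165.1] 56 z30+7 [590.7 -36.2]
top [191.2 183.3] 61 z30+7 [554.4 262.8]
top [332.  219.4] 60 z30+7 [488.   -2.3]
top [143.9 222.5] 62 z30+7 [479.3 350.7]
top [199.6 243.2] 63 z30+7 [441.4 242. ]
top [392.6 272.7] 64 z30+7 [ 391.2 -113.6]
top [345.8 308.6] 55 z30+7 [325.4 -28.7]
top [185.8 317.1] 61 z30+7 [305.2 263.6]
top [212.2 369.9] 60 z30+7 [210.6 212.4]
knob [537.9 -19.4  62. ] spare knob [ 523.8 -290.9   62. ]
side [354.8 224.1] 75 z30+7 [ 390.8 -107.9]
side [245.8 244. ] 59 z30+7 [589.2 -32.8]
side [387. 258.] 37 z30+7 [326.3 -28.2]
side [297.7 262. ] 57 z30+7 [4.875e+02 1.000e-01]
side [456.4 382. ] 104 z30+7 [210.6 215.6]
side [306.9 383.1] 92 z30+7 [441.3 243.1]
side [232.1 388. ] 97 z30+7 [554.4 264.2]
side [394.5 405.9] 118 z30+7 [305.6 266.7]
side [271.1 446.7] 87 z30+7 [480.  350.3]
```

View pics/crop.png

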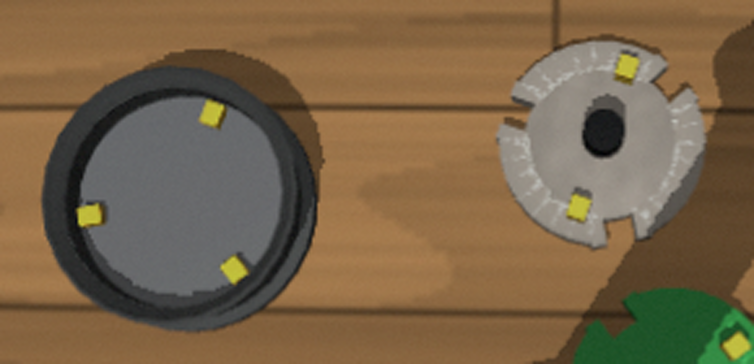

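The crop confirms the grey notched disc with two yellow pegs, with notches at about 72°, -48° and -168°. Keys are at about -19.4° (mod 120), with the carrier centre near (492,285). So the disc, near (538,-18), needs about +28.5°. Setting out.

>>> {"name": "apply_moves", "arguments": {
  "jaw": [0.5,0.5,0.5,0.5,0.5,0.5,0.5,0.5,0.5,0.5,0.5,0.5],
  "linear": [
    [20,33,-3],
    [20,33,-3],
    [20,33,-3],
    [20,33,-3],
    [20,33,-3],
    [20,33,-3],
    [20,33,-3],
    [20,33,-3],
    [20,33,-3],
    [20,33,-3],
    [20,33,-3],
    [20,33,-3]
  ],
  "spin": [0,0,0,0,0,0,0,0,0,0,0,0]
}}

```text
t: 1.1
tool_pos: [428.0, -186.1, 361.5]
tcp_rot: [0.99, 0.144, -0.002, -0.001]
contact_force: [0.6, -0.7, 0.9]
finger_gap: 64.1
```

>>> {"name": "apply_moves", "arguments": {
  "jaw": [0.5,0.5,0.5,0.5,0.5,0.5,0.5],
  "linear": [
    [20,30,-6],
    [20,30,-6],
    [20,30,-6],
    [20,30,-6],
    [20,30,-6],
    [10,15,0],
    [0,3,0]
  ],
  "spin": [0,0,0,0,0,0,0]
}}

```text
t: 1.68
tool_pos: [542.5, -2.0, 327.8]
tcp_rot: [0.989, 0.148, -0.002, -0.002]
contact_force: [-0.7, 0.0, 0.4]
finger_gap: 63.7
```

```bash
python3 - <<'E'
from h import *
print(robot.sense()['tool_pos'],robot.sense()['tcp_rot'])
im,c=snap('wrist','w1.png')
for X in((539,-18,62),(589.5,-34,40),(487.5,-1,40)): 
    p=proj(c,X);print(p);cv2.circle(im,tuple(int(v) for v in p),4,(255,0,255),1)
cv2.imwrite('pics/w1.png',im[:,:,::-1])
E
```

```text
[542.50761253  -2.0028126  327.82665442] [ 0.9889737   0.14806147 -0.00213979 -0.00205865]
[348.32882103 248.65867236]
[391.99497349 177.49258847]
[303.16741389 297.08739342]
```

View pics/w1.png

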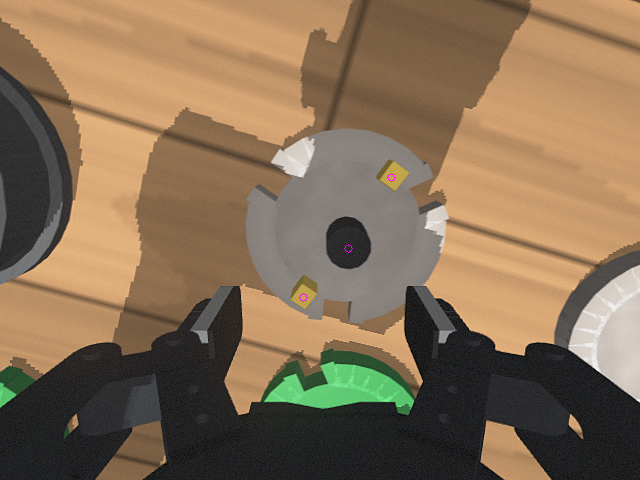

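The predicted points fall on the knob (348,248) and the pegs, so the estimate is good. Descending and gripping.

>>> {"name": "apply_moves", "arguments": {
  "jaw": [0.5,0.5,0.5,0.5,0.5,0.5,0.5,0.5,0.5,0.5],
  "linear": [
    [-3.5,-16,0],
    [0,0,-20],
    [0,0,-20],
    [0,0,-20],
    [0,0,-20],
    [0,0,-15],
    [0,0,-12],
    [0,0,-10],
    [0,0,-4],
    [0,0,0]
  ],
  "spin": [0,0,0,0,0,0,0,0,0,0]
}}

```text
t: 2.57
tool_pos: [531.8, -26.9, 202.2]
tcp_rot: [0.989, 0.146, -0.005, -0.0]
contact_force: [0.6, 0.6, 0.2]
finger_gap: 64.1
```

>>> {"name": "apply_moves", "arguments": {
  "jaw": [0.5,0.5,0.5],
  "linear": [
    [7,9,0],
    [0,0,0],
    [0,0,0]
  ],
  "spin": [0,0,0]
}}

```text
t: 2.82
tool_pos: [540.2, -17.7, 203.6]
tcp_rot: [0.989, 0.145, -0.004, -0.0]
contact_force: [0.9, -0.5, -0.3]
finger_gap: 64.5
```

>>> {"name": "apply_moves", "arguments": {
  "jaw": [0,-0.5,-1,-1,-1,-1,-1,-1,-1,-1],
  "linear": [
    [-1,0,-1],
    [0,0,0],
    [0,0,0],
    [0,0,0],
    [0,0,0],
    [0,0,0],
    [0,0,0],
    [0,0,0],
    [0,0,0],
    [0,0,0]
  ],
  "spin": [0,0,0,0,0,0,0,0,0,0]
}}

```text
t: 3.65
tool_pos: [541.0, -17.3, 205.1]
tcp_rot: [0.989, 0.146, -0.001, 0.001]
contact_force: [-0.1, -0.1, -1.0]
finger_gap: 28.4
```

>>> {"name": "apply_moves", "arguments": {
  "jaw": [-1,-1,-1,-1,-1,-1,-1,-1],
  "linear": [
    [0,0,5],
    [0,0,10],
    [0,0,15],
    [0,0,15],
    [0,0,15],
    [0,0,15],
    [0,0,10],
    [0,0,0]
  ],
  "spin": [0,0,0,0,0,0,0,0]
}}

```text
t: 4.32
tool_pos: [530.8, -16.0, 285.0]
tcp_rot: [0.989, 0.146, -0.016, -0.003]
contact_force: [1.0, -0.8, -8.3]
finger_gap: 28.6
```

>>> {"name": "apply_moves", "arguments": {
  "jaw": [-1,-1,-1,-1,-1,-1,-1,-1,-1,-1,-1,-1],
  "linear": [
    [-2,15,0],
    [-4,28,0],
    [-4,30,0],
    [-4,30,0],
    [-4,30,0],
    [-4,30,0],
    [-4,30,0],
    [-4,30,0],
    [-4,30,0],
    [-3,25,0],
    [-2,15,0],
    [0,5,0]
  ],
  "spin": [0,0,0,0,0,0,0,0,0,0,0,0]
}}

```text
t: 5.32
tool_pos: [480.9, 290.7, 274.1]
tcp_rot: [0.989, 0.143, -0.024, -0.001]
contact_force: [1.1, 0.3, -8.1]
finger_gap: 28.2
```

>>> {"name": "apply_moves", "arguments": {
  "jaw": [-1,-1,-1],
  "linear": [
    [0,0,0],
    [0,0,0],
    [0,0,0]
  ],
  "spin": [0,0,0]
}}

```text
t: 5.57
tool_pos: [479.3, 290.6, 271.3]
tcp_rot: [0.989, 0.145, -0.027, 0.001]
contact_force: [0.4, 0.4, -8.3]
finger_gap: 28.6
```

```bash
python3 - <<'E'
from h import *
s=robot.sense();print(s['tool_pos'],s['tcp_rot'])
from scipy.spatial.transform import Rotation as R
r=R.from_quat(s['tcp_rot']).as_matrix();print(r.round(3)); print('grip pt',s['tool_pos']+r@[0,0,155])
t,c=snap('top','t2.png');m=cv2.inRange(cv2.cvtColor(t,cv2.COLOR_RGB2HSV),(22,150,120),(34,255,255))
s_,c2=snap('side','s2.png')
cv2.imwrite('pics/c2.png',np.hstack([t[100:340,60:360],s_[240:480,130:430]])[:,:,::-1])
E
```

```text
[479.2908107  290.59367048 271.29899693] [ 9.89136006e-01  1.44583707e-01 -2.65539514e-02  6.33259187e-04]
[[ 0.957  0.286 -0.052]
 [ 0.286 -0.958 -0.009]
 [-0.053 -0.006 -0.999]]
grip pt [471.17689847 289.20931954 116.51770607]
```

View pics/c2.png

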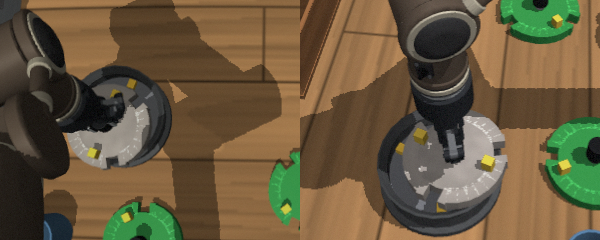

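The tool sags about 3° under load and has drifted -x. I raise slightly and recentre before lowering.

>>> {"name": "apply_moves", "arguments": {
  "jaw": [-1,-1,-1,-1],
  "linear": [
    [0,0,12],
    [12,-2,2],
    [12,-2,1],
    [2,0,1]
  ],
  "spin": [0,0,0,0]
}}

```text
t: 6.0
tool_pos: [507.3, 282.7, 289.4]
tcp_rot: [0.989, 0.142, -0.027, 0.001]
contact_force: [1.5, -0.7, -8.0]
finger_gap: 28.4
```

```bash
cat >> h.py <<'E'
from scipy.spatial.transform import Rotation as Rn
def disc(off=40):
    s=robot.sense();r=Rn.from_quat(s['tcp_rot']).as_matrix()
    print('t',s['t'],'tcp',s['tool_pos'].round(1),'grip',(s['tool_pos']+r@[0,0,155]).round(1),'discmid',(s['tool_pos']+r@[0,0,155+off]).round(1),'z',r[:,2].round(3),'F',s['contact_force'].round(1),'gap',round(s['finger_gap'],1))
E
python3 -c "
from h import *
disc()"
```

```text
t 6.0 tcp [507.3 282.7 289.4] grip [499.  281.1 134.7] discmid [496.9 280.6  94.7] z [-0.053 -0.01  -0.999] F [ 1.5 -0.7 -8. ] gap 28.4
```

>>> {"name": "apply_moves", "arguments": {
  "jaw": [-1,-1,-1,-1],
  "linear": [
    [-3,3,-6],
    [0,1,-7],
    [0,0,-7],
    [0,0,-4]
  ],
  "spin": [0,0,0,0]
}}

```text
t: 6.33
tool_pos: [506.9, 286.3, 266.2]
tcp_rot: [0.99, 0.141, -0.024, 0.0]
contact_force: [-0.9, 0.0, -7.5]
finger_gap: 28.7
```

```bash
python3 -c "
from h import *
disc()"
```

```text
t 6.3333 tcp [506.9 286.3 266.2] grip [499.5 285.2 111.4] discmid [497.6 284.9  71.5] z [-0.048 -0.007 -0.999] F [-0.9  0.  -7.5] gap 28.7
```

>>> {"name": "apply_moves", "arguments": {
  "jaw": [-1,-1,-1,-1,-1],
  "linear": [
    [-5,0,-1],
    [0,0,-4],
    [0,0,-4],
    [0,0,-4],
    [0,0,-3]
  ],
  "spin": [0,0,0,0,0]
}}

```text
t: 6.75
tool_pos: [501.9, 287.5, 249.8]
tcp_rot: [0.99, 0.141, -0.023, 0.0]
contact_force: [-3.2, -3.5, 2.6]
finger_gap: 28.7
```

```bash
python3 -c "
from h import *
disc()"
```

```text
t 6.75 tcp [501.9 287.5 249.8] grip [494.7 286.4  94.9] discmid [492.9 286.1  55. ] z [-0.046 -0.007 -0.999] F [-3.2 -3.5  2.6] gap 28.7
```

>>> {"name": "apply_moves", "arguments": {
  "jaw": [-1,-1,-1,-1],
  "linear": [
    [-1,-1,-1],
    [0,0,-2],
    [0,0,-2],
    [0,0,0]
  ],
  "spin": [0,0,0,0]
}}

```text
t: 7.08
tool_pos: [501.3, 287.1, 245.9]
tcp_rot: [0.99, 0.142, -0.022, -0.0]
contact_force: [-1.3, -0.2, -0.0]
finger_gap: 28.3
```

```bash
python3 - <<'E'
from h import *
disc()
b,c=snap('side','s3.png');cv2.imwrite('pics/c3.png',cv2.resize(b[300:480,170:370],None,fx=3.2,fy=3.2,interpolation=cv2.INTER_CUBIC)[:,:,::-1])
E
```

```text
t 7.0833 tcp [501.3 287.1 245.9] grip [494.5 286.2  91. ] discmid [492.7 286.   51.1] z [-0.044 -0.006 -0.999] F [-1.3 -0.2 -0. ] gap 28.3
```

View pics/c3.png

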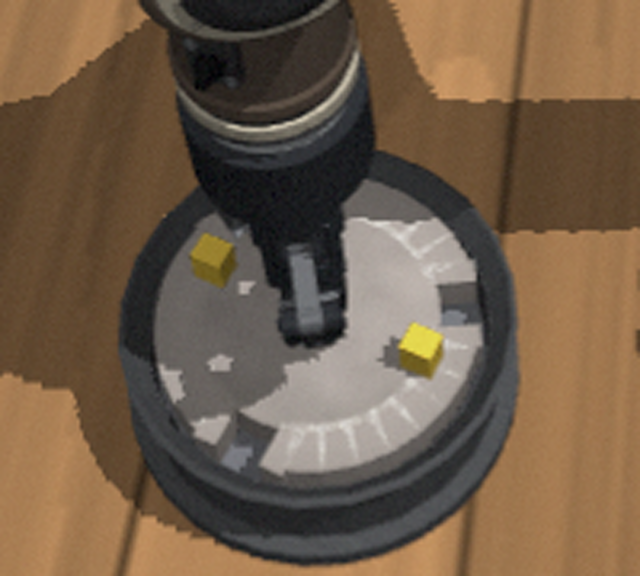

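The disc sits inside the wall on the keys, with its weight borne. Releasing and lifting off.

>>> {"name": "apply_moves", "arguments": {
  "jaw": [-0.2,0,0.3,0.3,0.3,0.3,0.3,0.3,0.3,0.3,0.3,0.3],
  "linear": [
    [0,0,-1],
    [0,0,0],
    [0,0,0],
    [0,0,0],
    [0,0,10],
    [0,0,15],
    [0,0,15],
    [0,0,15],
    [0,0,15],
    [-20,0,15],
    [-30,0,10],
    [-30,0,5]
  ],
  "spin": [0,0,0,0,0,0,0,0,0,0,0,0]
}}

```text
t: 8.13
tool_pos: [425.8, 287.3, 356.8]
tcp_rot: [0.99, 0.139, -0.017, -0.002]
contact_force: [-0.4, 0.2, 0.3]
finger_gap: 55.6
```

```bash
cat >> h.py <<'E'
def pegs(n='side',f='x.png',z=72,roi=None):
    im,c=snap(n,f);m=cv2.inRange(cv2.cvtColor(im,cv2.COLOR_RGB2HSV),(22,150,100),(34,255,255))
    k,l,s,ce=cv2.connectedComponentsWithStats(m);C=np.array([492,285.5]);o=[]
    for i in range(1,k):
        P=at(c,*ce[i],z)[:2];d=P-C
        if s[i,4]>12 and np.hypot(*d)<95: print(n,ce[i].round(1),s[i,4],P.round(1),'r',np.hypot(*d).round(1),'ang',np.degrees(np.arctan2(d[1],d[0])).round(1))
    return im,c
E
python3 - <<'E'
from h import *
disc()
im,c=pegs('side','s4.png')
a,_=pegs('top','t4.png')
w,cw=pegs('wrist','w4.png')
cv2.imwrite('pics/c4.png',np.hstack([cv2.resize(im[300:480,170:370],(400,360)),cv2.resize(w,(400,300))[:,:] if 0 else cv2.copyMakeBorder(cv2.resize(w,(400,300)),0,60,0,0,0)])[:,:,::-1])
E
```

```text
t 8.1333 tcp [425.8 287.3 356.8] grip [420.6 287.3 201.9] discmid [419.3 287.3 161.9] z [-0.033 -0.    -0.999] F [-0.4  0.2  0.3] gap 55.6
side [235.3 380.2] 129 [545.1 269.1] r 55.6 ang -17.1
side [301.  409.3] 157 [442.2 304.9] r 53.5 ang 158.7
top [181.8 184.1] 58 [544.9 269.7] r 55.3 ang -16.6
wrist [418.1  30.6] 713 [546.2 267.9] r 57.0 ang -18.0
```

View pics/c4.png

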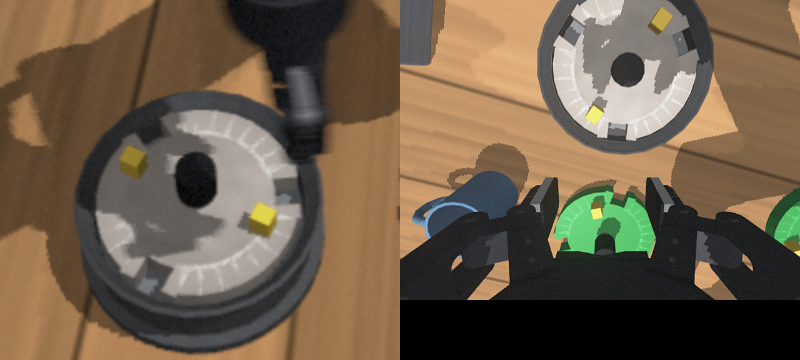

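Measured: pegs at (545,269) and (442,305), so the peg line is at -19° and peg_b must reach about +10.6°, a turn of about +30°. I'll shut the jaws and go behind peg_b on its -y side.

>>> {"name": "apply_moves", "arguments": {
  "jaw": [-1,-1,-1,-1,-1,-1,-1,-1],
  "linear": [
    [25,-11,0],
    [30,-13,0],
    [30,-13,0],
    [20,-9,-10],
    [8,-5,-15],
    [0,0,-10],
    [0,0,0],
    [0,0,0]
  ],
  "spin": [-7,-7,-7,-7,-7,0,0,0]
}}

```text
t: 8.95
tool_pos: [546.9, 233.4, 322.8]
tcp_rot: [0.985, -0.172, -0.011, -0.009]
contact_force: [-0.5, -0.4, -0.2]
finger_gap: 0.2
```

```bash
cat >> h.py <<'E'
def tip():
    s=robot.sense();r=Rn.from_quat(s['tcp_rot']).as_matrix()
    print('t',s['t'],'tip',(s['tool_pos']+r@[0,0,173]).round(1),'yang',np.degrees(np.arctan2(-r[1,1],-r[0,1])).round(1),'z',r[:,2].round(3),'F',s['contact_force'].round(1),'gap',round(s['finger_gap'],1))
E
python3 -c "
from h import *
tip()"
```

```text
t 8.95 tip [543.7 237.3 149.9] yang 70.2 z [-0.019  0.022 -1.   ] F [-0.5 -0.4 -0.2] gap 0.2
```

>>> {"name": "apply_moves", "arguments": {
  "jaw": [-1,-1,-1,-1,-1,-1,-1,-1],
  "linear": [
    [-8,-2,0],
    [0,0,-15],
    [0,0,-18],
    [0,0,-18],
    [0,0,-15],
    [0,0,-8],
    [0,0,-3],
    [0,0,0]
  ],
  "spin": [0,0,0,0,0,0,0,0]
}}

```text
t: 9.62
tool_pos: [531.9, 235.4, 249.0]
tcp_rot: [0.987, -0.162, -0.01, -0.011]
contact_force: [-0.2, 0.9, -0.2]
finger_gap: 0.0
```

```bash
python3 -c "
from h import *
tip()"
```

```text
t 9.6167 tip [529.  239.5  76. ] yang 71.3 z [-0.017  0.024 -1.   ] F [-0.2  0.9 -0.2] gap 0.0
```

>>> {"name": "apply_moves", "arguments": {
  "jaw": [-1,-1,-1,-1,-1,-1],
  "linear": [
    [4,-1,-4],
    [2,0,-4],
    [0,0,-2],
    [1,2,0],
    [1,3,0],
    [0,0,0]
  ],
  "spin": [0,0,0,0,0,0]
}}

```text
t: 10.12
tool_pos: [542.0, 240.7, 242.2]
tcp_rot: [0.987, -0.162, -0.007, -0.012]
contact_force: [-0.4, 0.4, -0.4]
finger_gap: 0.1
```

```bash
python3 -c "
from h import *
tip()"
```

```text
t 10.1167 tip [540.2 245.3  69.3] yang 71.4 z [-0.01   0.027 -1.   ] F [-0.4  0.4 -0.4] gap 0.1
```

>>> {"name": "apply_moves", "arguments": {
  "jaw": [-1,-1,-1,-1,-1,-1],
  "linear": [
    [0,0,-2],
    [0.5,2,-1],
    [0.7,2,0],
    [0.7,2,0],
    [0.7,2,0],
    [0.7,2,0]
  ],
  "spin": [0,0,1,2,2,2]
}}

```text
t: 10.62
tool_pos: [546.1, 249.2, 239.7]
tcp_rot: [0.995, -0.096, -0.008, -0.008]
contact_force: [0.2, -3.4, 1.0]
finger_gap: -0.2
```

```bash
python3 -c "
from h import *
tip(); pegs('side','s5.png')"
```

```text
t 10.6167 tip [543.8 252.4  66.8] yang 79.0 z [-0.014  0.018 -1.   ] F [ 0.2 -3.4  1. ] gap -0.2
side [235.5 383.3] 155 [543.8 274.1] r 53.0 ang -12.4
side [302.6 407.7] 150 [440.1 302.2] r 54.5 ang 162.1
```

The push works at about 3.4 N; the peg line is now at -15°. Continuing along the arc.

>>> {"name": "apply_moves", "arguments": {
  "jaw": [-1,-1,-1,-1,-1,-1],
  "linear": [
    [0.5,2,0],
    [0.5,2,0],
    [0.4,2,0],
    [0.4,2,0],
    [0.3,2,0],
    [0.2,2,0]
  ],
  "spin": [1,2,2,2,2,2]
}}

```text
t: 11.17
tool_pos: [551.2, 258.0, 239.9]
tcp_rot: [1.0, 0.007, -0.005, -0.003]
contact_force: [1.3, -3.8, 0.4]
finger_gap: 0.2
```

```bash
python3 -c "
from h import *
tip(); pegs('side','s6.png')"
```

```text
t 11.1667 tip [549.4 259.1  66.9] yang 90.8 z [-0.01   0.007 -1.   ] F [ 1.3 -3.8  0.4] gap 0.2
side [233.5 387.5] 145 [545.3 281.4] r 53.5 ang -4.4
side [304.1 403. ] 143 [439.  294.6] r 53.8 ang 170.3
```

>>> {"name": "apply_moves", "arguments": {
  "jaw": [-1,-1,-1,-1,-1],
  "linear": [
    [0,2,0],
    [0,2,0],
    [0,2,0],
    [0,2,0],
    [0,2,0]
  ],
  "spin": [0,0,0,1,1]
}}

```text
t: 11.63
tool_pos: [552.0, 268.1, 240.0]
tcp_rot: [1.0, 0.025, -0.004, -0.003]
contact_force: [3.1, -4.6, -0.8]
finger_gap: 0.2
```

```bash
python3 -c "
from h import *
tip(); pegs('side','s7.png')"
```

```text
t 11.6333 tip [550.5 269.   67. ] yang 92.9 z [-0.008  0.005 -1.   ] F [ 3.1 -4.6 -0.8] gap 0.2
side [309.5 384.4] 41 [434.7 263.8] r 61.3 ang -159.3
side [232.7 393.2] 136 [544.7 290.6] r 52.9 ang 5.5
side [305.8 398. ] 138 [437.5 286.4] r 54.6 ang 179.1
side [268.5 446.8] 27 [479.4 365.4] r 80.9 ang 98.9
```

>>> {"name": "apply_moves", "arguments": {
  "jaw": [-1,-1,-1],
  "linear": [
    [-0.3,1.8,0],
    [-0.3,1.8,0],
    [-0.3,1.5,0]
  ],
  "spin": [1,1,1]
}}

```text
t: 11.93
tool_pos: [552.1, 273.7, 240.1]
tcp_rot: [0.999, 0.054, -0.002, -0.003]
contact_force: [-0.5, 0.1, 0.2]
finger_gap: 0.2
```

```bash
python3 -c "
from h import *
tip(); pegs('side','s8.png')"
```

```text
t 11.9333 tip [551.2 274.5  67.1] yang 96.2 z [-0.005  0.005 -1.   ] F [-0.5  0.1  0.2] gap 0.2
side [307.4 381.3] 51 [438.4 259. ] r 59.8 ang -153.6
side [304.7 394.5] 135 [439.8 280.9] r 52.4 ang -175.0
side [231.3 397.7] 123 [545.1 298. ] r 54.6 ang 13.2
side [270.3 446.6] 74 [477.  364.9] r 80.8 ang 100.7
```

The force vanished and the peg line is at about 9°, so it may have dropped in. Backing off and looking.

>>> {"name": "apply_moves", "arguments": {
  "jaw": [-1,-1,-1,-1,-1,-1,-1,-1,-1,-1,-1],
  "linear": [
    [0,-4,0],
    [0,-4,0],
    [0,0,8],
    [0,0,20],
    [0,0,25],
    [0,0,25],
    [-15,0,20],
    [-30,-10,10],
    [-35,-10,0],
    [-30,-10,0],
    [0,0,0]
  ],
  "spin": [0,0,0,0,0,0,0,0,0,0,0]
}}

```text
t: 12.9
tool_pos: [434.2, 236.6, 355.4]
tcp_rot: [0.999, 0.052, -0.006, -0.008]
contact_force: [-0.4, -0.5, 0.2]
finger_gap: -0.2
```

```bash
python3 - <<'E'
from h import *
tip()
im,c=pegs('side','s9.png',62);print('z72');pegs('side','s9b.png',72)
w,cw=pegs('wrist','w9.png',62);pegs('top','t9.png',62)
# triangulate pegs side vs wrist/top done by agreement at right z
cv2.imwrite('pics/c9.png',np.hstack([cv2.resize(im[300:480,170:370],(440,396),interpolation=cv2.INTER_CUBIC),cv2.copyMakeBorder(cv2.resize(w,(360,270)),0,126,0,0,0)])[:,:,::-1])
E
```

```text
t 12.9 tip [431.9 239.2 182.4] yang 95.9 z [-0.013  0.015 -1.   ] F [-0.4 -0.5  0.2] gap -0.2
side [307.3 382.4] 80 [439.  255.2] r 61.0 ang -150.2
side [230.5 386.6] 39 [552.2 275. ] r 61.1 ang -9.9
side [305.4 396.5] 136 [439.1 278.7] r 53.3 ang -172.7
side [232.1 399.4] 150 [545.6 295.5] r 54.5 ang 10.5
side [270.8 446.6] 84 [477.6 360.5] r 76.4 ang 100.8
z72
side [307.2 382.4] 80 [438.5 260.8] r 59.0 ang -155.2
side [230.3 386.2] 33 [550.5 279.8] r 58.8 ang -5.5
side [305.4 396.5] 136 [438.4 284. ] r 53.6 ang -178.4
side [232.1 399.4] 150 [543.5 300.6] r 53.7 ang 16.3
side [270.8 446.6] 85 [476.4 364.9] r 80.9 ang 101.1
wrist [313.2  49. ] 254 [552.5 262.3] r 64.8 ang -21.0
top [191.1 183.2] 58 [548.9 255.7] r 64.2 ang -27.6
top [169.9 184.9] 67 [545.7 295.3] r 54.6 ang 10.3
top [199.7 243.3] 66 [438.9 235.1] r 73.2 ang -136.5
top [176.8 245. ] 37 [435.3 277.2] r 57.3 ang -171.6
```

View pics/c9.png

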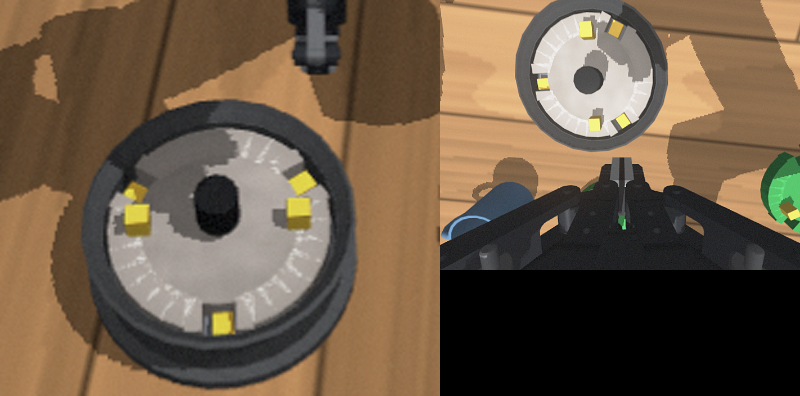

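All three keys show in the notches, and at z = 62 the top and side views agree on peg_b: (545.6,295.5) and (545.7,295.3), which is 10 mm lower than before. The hand half hides peg_a in the top view, so I move clear and check it too.

>>> {"name": "apply_moves", "arguments": {
  "jaw": [-1,-1,-1,-1,-1],
  "linear": [
    [0,-30,10],
    [0,-40,5],
    [0,-40,0],
    [0,-40,0],
    [0,-10,0]
  ],
  "spin": [0,0,0,0,0]
}}

```text
t: 13.52
tool_pos: [447.6, 77.3, 375.1]
tcp_rot: [0.998, 0.056, 0.003, -0.01]
contact_force: [-0.1, 0.8, -0.2]
finger_gap: -0.0
```

```bash
python3 - <<'E'
from h import *
for z in(62,72):
    print(z);pegs('side','sa.png',z);pegs('top','ta.png',z)
tip()
E
```

```text
62
side [307.3 382.3] 81 [439.1 255.1] r 61.0 ang -150.1
side [231.1 386.3] 58 [551.3 274.4] r 60.3 ang -10.6
side [305.4 396.5] 137 [439.1 278.8] r 53.4 ang -172.7
side [232.  399.5] 147 [545.7 295.7] r 54.7 ang 10.7
side [270.9 446.5] 87 [477.5 360.4] r 76.3 ang 101.0
top [142.8 222.4] 46 [476.1 342.8] r 59.4 ang 105.5
top [199.7 243.3] 66 [438.9 235.1] r 73.2 ang -136.5
72
side [307.3 382.5] 79 [438.4 261. ] r 58.9 ang -155.4
side [231.2 386.4] 59 [549.1 279.9] r 57.4 ang -5.6
side [305.4 396.5] 137 [438.3 284.1] r 53.7 ang -178.5
side [232.  399.6] 145 [543.6 300.9] r 53.8 ang 16.6
side [270.7 446.7] 83 [476.5 365. ] r 81.0 ang 101.1
top [142.9 222.3] 45 [474.9 338.5] r 55.7 ang 107.9
top [199.7 243.3] 66 [437.9 232.3] r 75.9 ang -135.4
t 13.7167 tip [447.9  85.2 201.8] yang 96.5 z [ 0.004  0.024 -1.   ] F [0.2 0.1 0.1] gap -0.2
```

>>> {"name": "apply_moves", "arguments": {
  "jaw": [-1,-1,-1,-1,-1,-1],
  "linear": [
    [0,-30,5],
    [0,-40,0],
    [0,-40,0],
    [0,-40,0],
    [0,-20,0],
    [0,0,0]
  ],
  "spin": [0,0,0,0,0,0]
}}

```text
t: 14.22
tool_pos: [452.1, -86.6, 380.6]
tcp_rot: [0.998, 0.066, 0.004, -0.014]
contact_force: [1.0, -0.6, 0.1]
finger_gap: 0.0
```

```bash
python3 - <<'E'
from h import *
pegs('side','sb.png',62);t,_=pegs('top','tb.png',62)
tip()
cv2.imwrite('pics/cb.png',cv2.resize(t[140:300,100:260],None,fx=3,fy=3,interpolation=cv2.INTER_CUBIC)[:,:,::-1])
E
```

```text
side [307.2 382.5] 78 [439.2 255.4] r 60.7 ang -150.3
side [231.1 386.3] 58 [551.3 274.4] r 60.3 ang -10.6
side [305.4 396.5] 137 [439.1 278.8] r 53.4 ang -172.7
side [232.  399.5] 145 [545.6 295.7] r 54.6 ang 10.7
side [270.8 446.6] 84 [477.6 360.5] r 76.4 ang 100.8
top [191.2 182.9] 62 [549.5 255.4] r 64.9 ang -27.6
top [170.1 185. ] 71 [545.5 294.9] r 54.3 ang 10.0
top [142.8 222.3] 45 [476.3 343. ] r 59.6 ang 105.3
top [176.4 243.1] 66 [438.8 278. ] r 53.7 ang -172.0
top [199.7 243.4] 65 [438.8 235.1] r 73.3 ang -136.5
t 14.3167 tip [452.7 -79.  207.3] yang 97.6 z [ 0.006  0.03  -1.   ] F [ 0.6  0.3 -0.9] gap -0.2
```

View pics/cb.png

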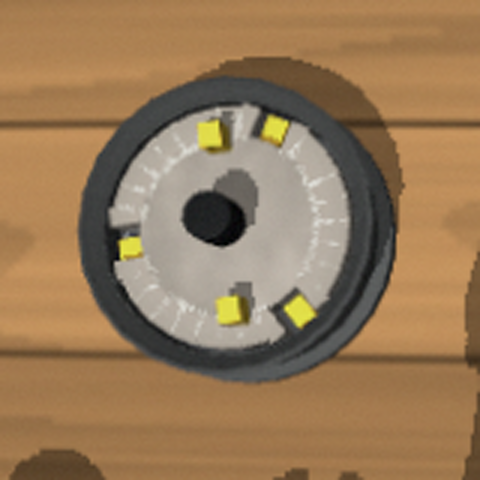

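The top view is clear: all three keys stand in the notches. Both pegs agree between cameras at z = 62 to within 1 mm, at (545.5,295) and (439,278.4), so both sides are home and level. The hand is away, so I'm handing in.

```bash
python3 -c "
from workcell import robot
print(robot.close_job())"
```

```text
the job is handed in; nothing more can be done
None
```

The notched grey disc is in the carrier, over the keys and apparently fully home. I handed the job in at about 14 s; it reports no verdict.

- **What I did:** I lifted the disc by its black knob and laid it on the keys. I then turned it about 28° by pushing peg_b with the shut fingers. The push read about 5 N or less each time I checked. Contact went to zero as the disc dropped in, and I took the hand well away.
- **Height and level:** In the side and top views, both pegs agree within 1 mm when taken about 10 mm lower than while the disc rode on the keys. That fits it being home and level.
- **Centre:** The pegs put the disc within about 1.5 mm of the carrier's axis, and all three keys show inside the notches.
- **Flaws:** The wrist sagged about 3° under the disc's weight. I had to recentre before lowering and laid the disc in slightly tilted. No check disagreed, but level was judged only from the two peg heights and the picture. I did not re-measure the spare at the end, though nothing came near it.

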